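Seal the tea canisters in order

TASK

Tea is made, so seal everything up again: with the fingertips, lightly press the raised button on the lid of the smallest white canister all the way down, then the medium one, then the largest, and last of all press the raised latch tab of the clear caddy down flat onto its lid. Only touch: do not lift, shift or knock anything on the shelf, and leave each button and the latch alone until its turn.

Things in the scene. Friction and masses are not known exactly. Their poses are not given: they have to be found in the camera images.
- small_canister: The small one of three round white ceramic tea canisters with wooden lids: 72 mm in diameter, top of the lid 80 mm above the shelf. Loose. Origin: centre of its underside; z up.
- small_button (a joint): Travel in m of the small canister's seal button, a plain steel disc 32 mm across in the middle of the lid: 0 fully up (top 12 mm above the lid), 0.010 fully down against its stop (2 mm above the lid). Starts between 0 and 0.002; moves straight down, takes about 2.5 N plus a little more if pushed fast, has no spring and stays where it is left.
- small_button_top (a point): Centre of the top face of the small canister's button; moves with the button.
- medium_canister: The medium one of three round white ceramic tea canisters with wooden lids: 90 mm in diameter, top of the lid 105 mm above the shelf. Loose. Origin: centre of its underside; z up.
- medium_button (a joint): Travel in m of the medium canister's seal button, a plain steel disc 32 mm across in the middle of the lid: 0 fully up (top 12 mm above the lid), 0.010 fully down against its stop (2 mm above the lid). Starts between 0 and 0.002; moves straight down, takes about 2.5 N plus a little more if pushed fast, has no spring and stays where it is left.
- medium_button_top (a point): Centre of the top face of the medium canister's button; moves with the button.
- large_canister: The large one of three round white ceramic tea canisters with wooden lids: 108 mm in diameter, top of the lid 130 mm above the shelf. Loose. Origin: centre of its underside; z up.
- large_button (a joint): Travel in m of the large canister's seal button, a plain steel disc 32 mm across in the middle of the lid: 0 fully up (top 12 mm above the lid), 0.010 fully down against its stop (2 mm above the lid). Starts between 0 and 0.002; moves straight down, takes about 2.5 N plus a little more if pushed fast, has no spring and stays where it is left.
- large_button_top (a point): Centre of the top face of the large canister's button; moves with the button.
- caddy: Clear acrylic box caddy, lid closed, 100 mm (its x) by 80 mm (its y), lid top 100 mm above the shelf. Loose. Origin: centre of its underside, z up. On the lid a steel latch tab, 52 x 32 x 4 mm, hinged about a line along the caddy's y at caddy x = +10 mm, y = 0, z = 103 mm; lying flat it reaches from there to caddy x = -42 mm, its top face at z = 105 mm.
- latch (a joint): Angle in rad of the caddy's latch tab: 0 lies flat on the lid (closed, against its stop); growing as its free end rises. Starts at 0.35 to 0.6. Stiff hinge (0.05 N m), no spring: it stays where it is left; a straight downward push of 2 to 5 N, 25 to 40 mm from the hinge, folds it.
- latch_tip (a point): Middle of the free end of the latch tab, on its upper face.
- coasters: Stack of five bamboo coasters, 92 mm across, 35 mm high. A loose bystander, to be left alone. Origin: centre of its underside.
- honey_pot: White ceramic honey pot, 82 mm across, 62 mm high, with a wooden dipper fixed across its mouth (75 mm high in all). A loose bystander, to be left alone. Origin: centre of its underside.
- cup: White mug, 76 mm across, 60 mm high. A loose bystander, to be left alone. Origin: centre of its underside.
- creamer: White ceramic milk jug, 72 mm across, 85 mm high. A loose bystander, to be left alone. Origin: centre of its underside.
There are look-alikes about, which are no part of the job. Leave any green, pink or yellow look-alike of the large_canister alone.

How it is judged:
By the outcome, as a careful person would: the job done as asked, in the order asked, and still so for the second after the job is handed in, with the robot touching nothing.
It also fails if it takes over 64 s, if anything falls off the work surface, if the arm or the gripper's body presses on something with over 40 N, if the wrist force passes 120 N, or if a joint passes its speed limit or range.

ROBOT

A 6-joint arm with a two-finger parallel gripper is mounted at the origin on the work surface. World frame = base frame: x ahead of the robot, y to its left, z up, the work surface at z = 0. Lengths are in mm, angles in rad, forces in N, time in s.
With the tool pointing down it reaches from about 350 to 875 mm from the base axis. Payload 4.2 kg.
Tool frame: the origin (TCP) lies at the very end of the fingers, on their centre line; the grasp point (between the pads) lies 19 mm behind it; z points along the fingers, y is the line along which they close (so a half turn about z gives the same grasp; the last joint's range is limited). The gripper opens to 85 mm and grips with 20 to 120 N. Pads are 22 mm wide; open, the fingers measure 114 mm over their backs; the gripper's body (76 mm by 85 mm) begins 54 mm behind the grasp point. The pads swing forward as they close: fully open they stand 13 mm farther back than shut.
Start: joints at [-1.017, 0.385, 0.008, 0, -1.194, -0.259], TCP at [181.609, -598.011, 231.312] pointing down, gripper open.
Joint ranges: [-3.14, 3.14], [-1.21, 2.06], [-1.07, 1.41], [-3.16, 2.05], [-2.99, -0.16], [-3.1, 3.1]. Speed limits (rad/s): [2.79, 2.79, 3.14, 3.14, 3.14, 3.14].

INTERFACE

Orientations are given as a unit quaternion [x, y, z, w].
In Python, from bench import read_state, get_image, get_calibration, job_done gives the robot as it stands.
- The arm moves only by the shell command python3 -m creep 'ROWS'. ROWS is a JSON object of lists of equal length, an entry for each row: "translation": the shift along the world's x, y, z in cm, a list of three; "delta_rot": the turn, a rotation vector about the world's x, y, z in degrees, a list of three; "hand": the finger opening in cm, from 0 to 8.54. A call has 1 to 8 rows; each row is the pose to reach, as a shift and turn from the pose commanded when the call began; what a row does not reach only later rows make up. A row lasts 1/8 s, in which the tool goes at most 62.5 mm and 10.7 degrees, less where a joint would pass 70% of its speed; a pose out of reach is approached as far as the arm can. A call with a gripper value outside its range is refused whole. The fingers move at their own pace and stop on an object; the grip force is fixed at half the most. Time passes only in rows, so rows that repeat a pose let the fingers close. It gives the time, the measured TCP pose, the force, the opening and the grip force at its end, in the units of the state.
- read_state(): the state, without advancing time (a new reading comes with each control period).
- get_image(name): name is "side" or "top" or "wrist"; returns (picture, depth): 480x640x3 uint8, red, green, blue; 480x640 float32, mm along the optical axis (not along the pixel's ray), 0 where there is no reading.
- get_calibration(name): a dict with "intrinsics" (3x3 intrinsics, pixels), "xyz" and "attitude" of the camera in the world. Camera axes: x right, y down, z forward; pixel columns grow to the right and rows downward; lengths in mm; the calibration is good to about 2 mm. A picture is of the moment at which its call begins: read the wrist's pose just before it. get_calibration takes no time and is no camera call; for the wrist camera it gives the pose at the moment of the call.
- job_done(): hands the job in; it is judged then, once.
The state is a dict: "clock": time; "joints": joint angles; "joint_vel": joint speeds; "joint_efforts": joint torques, N m; "position": TCP position; "ee_rot": TCP orientation; "contact_force": force on the tool from outside, world axes, zero at the start; "wrist_torque": the same for the moment, N m; "gripper_width": finger opening in mm; "grasp_force": force on a finger pad.
Only numpy, scipy, OpenCV 4.12 (cv2) and the standard library are available. Lean on these libraries where they do the work, as an engineer would, in place of code of your own. Each camera call takes 0.05 s, during which the arm holds its last target. There are 200 camera calls.

## Working session

There is one attempt and no reset: what is moved stays moved. The work goes in short steps, Python scripts to look and compute and a shell command to move; the robot and the scene stay as the last step left them, time stands still between calls to the robot, and variables do not carry over. Pictures are saved under pics/ and viewed, at most 10 in all, crops included, and the job is handed in when it is done.

```bash
mkdir -p pics; ls
python3 - <<'E'
from bench import *
import cv2,numpy as np
s=read_state();print({k:np.round(v,3).tolist() for k,v in s.items()})
for n in("top","side"):
    im,d=get_image(n);c=get_calibration(n);print(n,c)
    cv2.imwrite(f"pics/{n}0.png",im[...,::-1]);np.savez(f"{n}0.npz",im=im,d=d)
E
```

```text
pics
{'clock': 0.0, 'joints': [-1.017, 0.386, 0.007, -0.0, -1.194, -0.259], 'joint_vel': [0.001, -0.001, -0.001, 0.001, 0.001, -0.0], 'joint_efforts': [-0.0, -39.229, 18.841, 4.186, -0.005, 0.0], 'position': [181.454, -597.49, 230.221], 'ee_rot': [-0.147, 0.989, 0.001, -0.0], 'contact_force': [-0.738, 0.124, -0.04], 'wrist_torque': [-0.049, -0.03, 0.065], 'grasp_force': 0.0, 'gripper_width': 85.475}
top {'intrinsics': array([[562.31259867,   0.        , 318.39455722],
       [  0.        , 562.31259867, 250.68990366],
       [  0.        ,   0.        ,   1.        ]]), 'xyz': array([ 355.94679162,  -60.09387574, 1551.9589713 ]), 'attitude': array([-0.70554218,  0.70629131, -0.03959488,  0.04236829])}
side {'intrinsics': array([[587.90581549,   0.        , 323.52159871],
       [  0.        , 587.90581549, 245.13252992],
       [  0.        ,   0.        ,   1.        ]]), 'xyz': array([ 23.41825103, 521.78785184, 991.00995284]), 'attitude': array([-0.32557987,  0.87913897, -0.32856753,  0.11469876])}
```

View pics/top0.png

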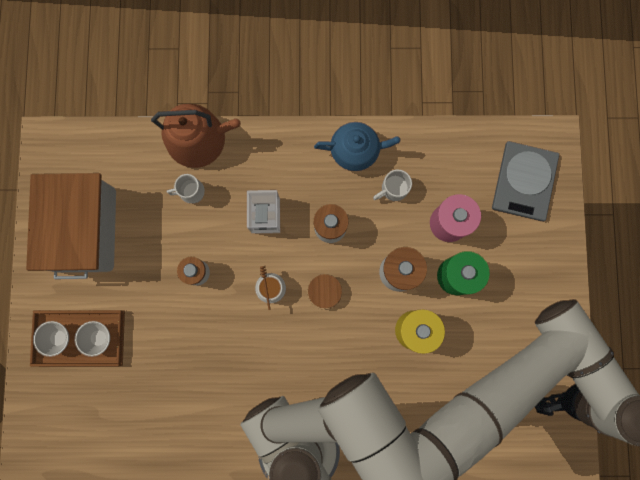

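View pics/side0.png

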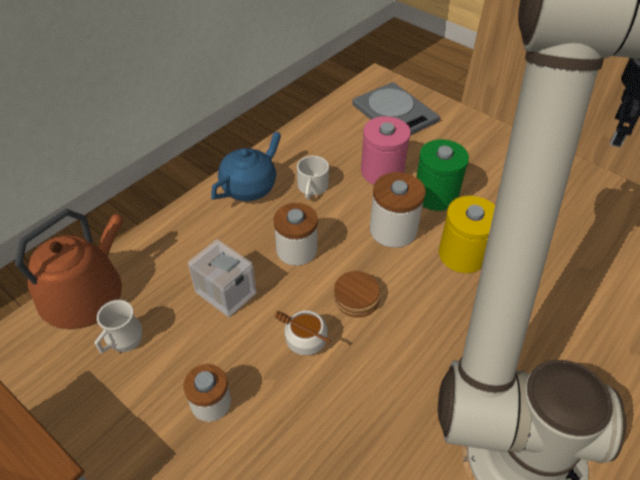

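The top view shows three wooden-lidded white canisters, with buttons at small (191,270), medium (331,221) and large (406,268). The caddy is at (263,212).

These could be mistaken for the large canister: pink (460,215), green (469,272), yellow (424,331). The coasters at (325,291) have no button. I choose the white bodies with brown lids, by size.

Next I measure the discs in both views and make one close crop.

```bash
cat > h.py <<'E'
import numpy as np,cv2
from scipy.spatial.transform import Rotation as R
from bench import *
def ray(c,p):
    K=np.array(c["intrinsics"]);d=np.linalg.inv(K)@np.array([p[0],p[1],1.])
    return np.array(c["xyz"]),R.from_quat(c["attitude"]).as_matrix()@d
def onz(c,p,z):
    o,d=ray(c,p);return o+d*(z-o[2])/d[2]
def tri(c1,p1,c2,p2):
    o1,d1=ray(c1,p1);o2,d2=ray(c2,p2)
    t=np.linalg.lstsq(np.c_[d1,-d2],o2-o1,rcond=None)[0]
    a,b=o1+d1*t[0],o2+d2*t[1];return (a+b)/2,np.linalg.norm(a-b)
def disc(im,seed,r=14):
    h=cv2.cvtColor(im,cv2.COLOR_RGB2HSV);m=((h[...,1]<70)&(h[...,2]>60)).astype(np.uint8)
    w=np.zeros_like(m);cv2.circle(w,seed,r,1,-1);m&=w
    n,l,s,ce=cv2.connectedComponentsWithStats(m);k=l[seed[1],seed[0]]
    return ce[k],s[k]
E
python3 - <<'E'
from h import *
T=np.load("top0.npz");S=np.load("side0.npz");ct,cs=get_calibration("top"),get_calibration("side")
for n,a,b,z in(("s",(191,270),(205,381),91),("m",(331,221),(296,216),116),("l",(406,268),(400,187),141)):
    p,s=disc(T["im"],a,11);q,u=disc(S["im"],b,11)
    x,e=tri(ct,p,cs,q);zt=T["d"][a[1],a[0]]
    o,d=ray(ct,p)
    print(n,p.round(1),s,q.round(1),u,"tri",x.round(1),e.round(1),"onz",onz(ct,p,z).round(1),onz(cs,q,z).round(1),"depth",(o+d*zt).round(1))
A=cv2.resize(T["im"][180:245,230:300],None,fx=8,fy=8,interpolation=2)[:520]
B=cv2.resize(S["im"][235:320,180:265],None,fx=6,fy=6,interpolation=2)[:520]
cv2.imwrite("pics/cad.png",cv2.resize(np.hstack([A[:510],B[:510]])[...,::-1],(800,400)) if 0 else np.hstack([A[:510,:],B[:510,:]])[:, :,::-1][:, :1070][:,::1] if 0 else cv2.resize(np.hstack([A[:510],B[:510]]),None,fx=.74,fy=.74)[...,::-1])
c=np.hstack([cv2.resize(T["im"][y-25:y+25,x-25:x+25],(260,260),interpolation=2) for x,y in((191,270),(331,221),(406,268))])
cv2.imwrite("pics/can.png",c[...,::-1])
E
```

```text
s [189.5 269.9] [184 264  12  13 133] [204.1 381.1] [194 371  20  21 324] tri [476.9 283.5  83.5] 0.2 onz [476.2 281.7  91. ] [473.2 285.5  91. ] depth [476.6 282.8  86.2]
m [330.2 220.4] [324 214  13  14 142] [294.9 216. ] [287 209  17  15 205] tri [603.2 -85.3 109.2] 0.1 onz [602.  -85.2 116. ] [598.8 -80.6 116. ] depth [601.9 -85.2 116.3]
l [405.3 267.6] [399 261  14  14 159] [399.  187.1] [391 180  17  15 192] tri [ 477.9 -274.4  133.9] 0.0 onz [ 477.2 -273.3  141. ] [ 474.1 -267.8  141. ] depth [ 477.5 -273.9  137.5]
```

View pics/cad.png

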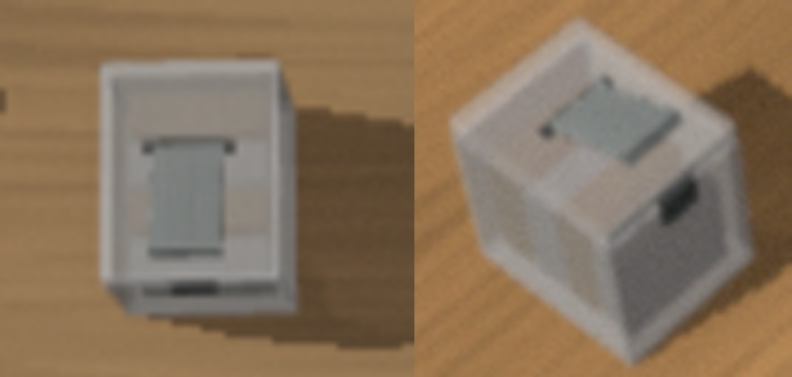

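View pics/can.png

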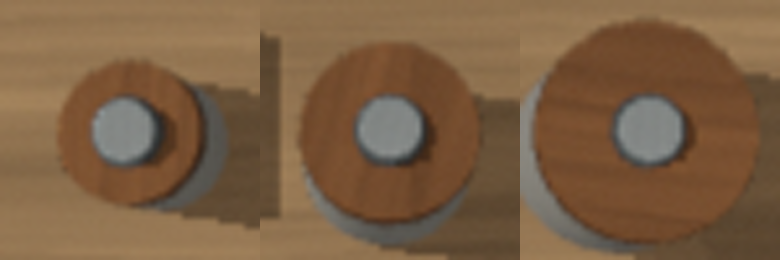

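The crops confirm brown-lidded white canisters with grey buttons. In the top crop the caddy's tab has hinge marks at (148,147) and (230,147), and its free end is at (187,250), towards the robot. Now the geometry.

Run:
```python
from h import *
ct,cs=get_calibration("top"),get_calibration("side")
t=lambda x,y:(230+x/5.92,180+y/5.92)
s=lambda x,y:(180+(x-414)/4.44,235+y/4.44)
for n,a,b,z in(("hL",t(148,147),s(547,131),103),("hR",t(230,147),s(607,82),103),("tipL",t(151,249),s(632,156),125),("tipR",t(222,249),s(680,117),125)):
    x,e=tri(ct,a,cs,b);print(n,x.round(1),e.round(1),onz(ct,a,z).round(1))
for a in((103,65),(278,63),(278,280),(103,280)):print("lid",onz(ct,t(*a),100).round(1))
T=np.load("top0.npz");d=T["d"]
for v in range(203,224,3):
    o,r=ray(ct,(262,v));print((o+r*d[v,262]).round(1))
print(R.from_quat(read_state()["ee_rot"]).as_matrix().round(2))
```

```text
hL [646.8 112.1  99.1] 0.2 [645.9 111.5 103. ]
hR [646.9  75.8  99.6] 0.7 [645.9  75.2 103. ]
tipL [596.8 107.2 118.6] 1.9 [596.5 107.1 125. ]
tipR [597.9  77.  115.7] 0.2 [596.5  76.2 125. ]
lid [683.7 132.4 100. ]
lid [684.4  54.5 100. ]
lid [586.8  53.8 100. ]
lid [586.9 131.  100. ]
[652.8  94.3  93.2]
[643.   93.3 101.9]
[633.7  92.5 108.7]
[625.2  92.1 111.7]
[617.   91.8 113.4]
[608.3  91.2 117.9]
[599.9  90.8 121.1]
[[-0.96 -0.29 -0.  ]
 [-0.29  0.96  0.  ]
 [ 0.    0.   -1.  ]]
```

```bash
python3 -m creep '{"translation":[[6,6.4,0],[12,12.8,0],[18,19,0],[24,25.4,0],[29.8,31.8,0],[29.8,31.8,0],[29.8,31.8,0],[29.8,31.8,0]],"delta_rot":[[0,0,0],[0,0,0],[0,0,0],[0,0,0],[0,0,0],[0,0,0],[0,0,0],[0,0,0]],"hand":[0,0,0,0,0,0,0,0]}'
```

```text
clock: 1.1
position: [481.8, -277.1, 230.7]
ee_rot: [-0.15, 0.989, 0.0, -0.0]
contact_force: [-0.3, 0.9, -0.5]
gripper_width: -0.2
grasp_force: 0.0
```

```bash
python3 -m creep '{"translation":[[0,6,0],[0,12,0],[0,18,0],[0,24,0],[0,30,0],[0,36,0],[0,42,0],[-0.3,48,-4]],"delta_rot":[[0,0,0],[0,0,0],[0,0,0],[0,0,0],[0,0,0],[0,0,0],[0,0,0],[0,0,0]],"hand":[0,0,0,0,0,0,0,0]}' | head -2; python3 -m creep '{"translation":[[-0.3,7.9,-4],[-0.3,7.9,-8],[-0.3,7.9,-8],[-0.3,7.9,-8],[-0.3,7.9,-8]],"delta_rot":[[0,0,0],[0,0,0],[0,0,0],[0,0,0],[0,0,0]],"hand":[0,0,0,0,0]}'
python3 - <<'E'
from h import *
c=get_calibration("wrist");im,d=get_image("wrist");print(c["xyz"],R.from_quat(c["attitude"]).as_matrix().round(2))
cv2.imwrite("pics/w1.png",im[...,::-1]);print(read_state()["position"])
E
```

```text
clock: 2.1
position: [478.5, 194.2, 198.7]
clock: 2.72
position: [475.1, 270.5, 118.7]
ee_rot: [-0.146, 0.989, 0.001, 0.002]
contact_force: [0.3, -0.3, 0.9]
gripper_width: -0.1
grasp_force: 0.0
[409.53859249 250.34750004 261.27197559] [[-0.29  0.92  0.26]
 [ 0.96  0.28  0.08]
 [ 0.    0.27 -0.96]]
[475.02509614 270.56750404 118.69119546]
```

View pics/w1.png

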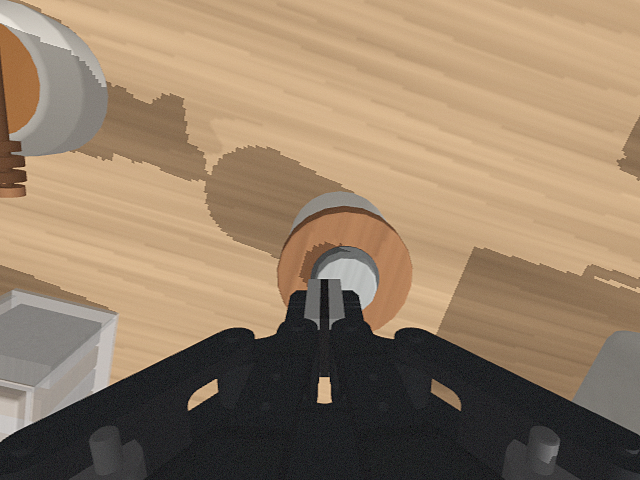

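The wrist view shows the small canister's button, with its top face centred near (347,280). The closed fingertips at (325,285) are a little to its left, so I'll measure it here.

Run:
```python
from h import *
c=get_calibration("wrist")
for p in((347,280),(315,280),(378,280),(347,250)):print(onz(c,p,91).round(1))
```

```text
[474.3 282.7  91. ]
[479.  267.1  91. ]
[469.8 297.7  91. ]
[459.1 277.8  91. ]
```

```bash
python3 -m creep '{"translation":[[0,1.15,0],[0,1.15,0],[0,1.15,-1],[0,1.15,-2],[0,1.15,-2.4],[0,1.15,-2.4]],"delta_rot":[[0,0,0],[0,0,0],[0,0,0],[0,0,0],[0,0,0],[0,0,0]],"hand":[0,0,0,0,0,0]}'; python3 -m creep '{"translation":[[0,0,-0.15],[0,0,-0.3],[0,0,-0.45],[0,0,-0.6],[0,0,-0.75],[0,0,-0.9],[0,0,-1.0],[0,0,-1.0]],"delta_rot":[[0,0,0],[0,0,0],[0,0,0],[0,0,0],[0,0,0],[0,0,0],[0,0,0],[0,0,0]],"hand":[0,0,0,0,0,0,0,0]}'
```

```text
clock: 3.52
position: [473.8, 282.2, 92.0]
ee_rot: [-0.147, 0.989, -0.0, -0.0]
contact_force: [-0.5, 0.0, -0.1]
gripper_width: 0.1
grasp_force: 0.0
clock: 4.53
position: [474.2, 282.6, 82.5]
ee_rot: [-0.147, 0.989, 0.0, 0.0]
contact_force: [0.7, -0.1, 1.0]
gripper_width: -0.2
grasp_force: 0.5
```

```bash
for i in 1 2; do python3 -m creep '{"translation":[[0,0,-0.05],[0,0,-0.05]],"delta_rot":[[0,0,0],[0,0,0]],"hand":[0,0]}' | sed -n 1,4p; done
```

```text
clock: 4.78
position: [474.2, 282.6, 82.2]
ee_rot: [-0.147, 0.989, 0.0, 0.0]
contact_force: [1.8, 1.0, 1.0]
clock: 5.03
position: [474.2, 282.6, 82.1]
ee_rot: [-0.147, 0.989, 0.0, 0.0]
contact_force: [-0.4, 0.0, 5.0]
```

```bash
for i in 1 2; do python3 -m creep '{"translation":[[0,0,-0.05],[0,0,-0.05]],"delta_rot":[[0,0,0],[0,0,0]],"hand":[0,0]}' | sed -n 2,4p; done
```

```text
position: [474.2, 282.6, 82.1]
ee_rot: [-0.147, 0.989, 0.0, 0.0]
contact_force: [-0.2, -0.4, 6.6]
position: [474.2, 282.6, 82.0]
ee_rot: [-0.147, 0.989, 0.0, 0.0]
contact_force: [-2.3, 0.9, 9.1]
```

```bash
python3 -m creep '{"translation":[[0,0,-0.05],[0,0,2],[0,0,6],[0,0,10],[2,-5.7,10],[4,-11.4,10],[6,-17.1,10],[8,-22.8,10]],"delta_rot":[[0,0,0],[0,0,0],[0,0,0],[0,0,0],[0,0,0],[0,0,0],[0,0,0],[0,0,0]],"hand":[0,0,0,0,0,0,0,0]}' | sed -n 2p; python3 -m creep '{"translation":[[2,-5.7,0],[4,-11.4,0],[4.8,-13.9,0],[4.8,-13.9,-3],[4.8,-13.9,-3],[4.8,-13.9,-3]],"delta_rot":[[0,0,0],[0,0,0],[0,0,0],[0,0,0],[0,0,0],[0,0,0]],"hand":[0,0,0,0,0,0]}'
python3 - <<'E'
from h import *
ct=get_calibration("top");c=get_calibration("wrist");im,d=get_image("wrist");np.save("w2.npy",im)
cv2.imwrite("pics/w2.png",im[...,::-1]);t,_=get_image("top");print(read_state()["position"])
cv2.imwrite("pics/top1.png",t[...,::-1])
p,s=disc(t,(191,270),11);print(p,s,onz(ct,p,82))
E
```

```text
position: [553.4, 52.6, 179.8]
clock: 7.28
position: [602.0, -84.3, 151.0]
ee_rot: [-0.147, 0.989, -0.0, -0.0]
contact_force: [-0.4, -0.7, -0.0]
gripper_width: -0.2
grasp_force: 0.0
[602.5017465  -84.04044536 151.76380899]
[190.0212766  269.93617021] [184 264  13  13 141] [476.79935398 282.47638027  82.        ]
```

View pics/w2.png

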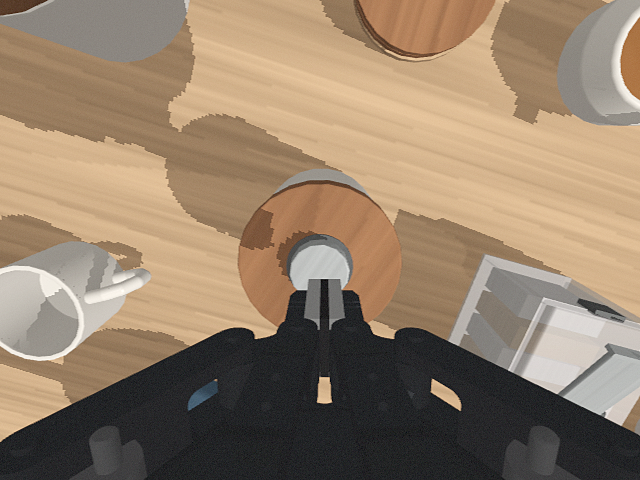

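The wrist view shows the medium button's top face centred near (320,268), just under the fingertips. I'll check it against the expected 602,-85.

```bash
python3 - <<'E'
from h import *
c=get_calibration("wrist")
for p in((320,268),(289,268),(352,268)):print(onz(c,p,116).round(1))
E
python3 -m creep '{"translation":[[0,-0.1,-1],[0,-0.1,-2],[0,-0.1,-3],[0,-0.1,-3.2],[0,-0.1,-3.2]],"delta_rot":[[0,0,0],[0,0,0],[0,0,0],[0,0,0],[0,0,0]],"hand":[0,0,0,0,0]}'
```

```text
[602.5 -86.2 116. ]
[ 607.3 -101.8  116. ]
[597.6 -70.1 116. ]
clock: 8.0
position: [602.0, -85.6, 118.4]
ee_rot: [-0.147, 0.989, -0.0, -0.0]
contact_force: [-0.2, -0.4, -0.1]
gripper_width: 0.1
grasp_force: 0.0
```

Aligned. Now to about 107.3.

```bash
python3 -m creep '{"translation":[[0,0,-0.15],[0,0,-0.3],[0,0,-0.45],[0,0,-0.6],[0,0,-0.75],[0,0,-0.9],[0,0,-1.05],[0,0,-1.05]],"delta_rot":[[0,0,0],[0,0,0],[0,0,0],[0,0,0],[0,0,0],[0,0,0],[0,0,0],[0,0,0]],"hand":[0,0,0,0,0,0,0,0]}'| sed -n 2,4p; for i in 1 2 3; do python3 -m creep '{"translation":[[0,0,-0.05],[0,0,-0.05]],"delta_rot":[[0,0,0],[0,0,0]],"hand":[0,0]}' | sed -n 2,4p; done
```

```text
position: [602.2, -85.6, 108.0]
ee_rot: [-0.147, 0.989, -0.0, 0.0]
contact_force: [0.7, -0.5, 1.1]
position: [602.2, -85.5, 107.7]
ee_rot: [-0.147, 0.989, -0.0, 0.0]
contact_force: [0.8, -0.4, 1.7]
position: [602.2, -85.5, 107.2]
ee_rot: [-0.147, 0.989, -0.0, 0.0]
contact_force: [0.5, -0.7, 1.9]
position: [602.2, -85.5, 107.1]
ee_rot: [-0.147, 0.989, -0.0, 0.0]
contact_force: [-0.1, 0.4, 4.8]
```

```bash
for i in 1 2; do python3 -m creep '{"translation":[[0,0,-0.05],[0,0,-0.05]],"delta_rot":[[0,0,0],[0,0,0]],"hand":[0,0]}' | sed -n 2,4p; done
```

```text
position: [602.2, -85.6, 107.1]
ee_rot: [-0.147, 0.989, -0.0, 0.0]
contact_force: [-0.7, 0.9, 6.8]
position: [602.2, -85.6, 107.1]
ee_rot: [-0.147, 0.989, -0.0, 0.0]
contact_force: [-1.4, 0.8, 9.2]
```

```bash
python3 -m creep '{"translation":[[0,0,2],[0,0,5],[0,0,8],[-3.1,-4.7,8],[-6.2,-9.4,8],[-9.3,-14.1,8],[-12.5,-18.8,8],[-12.5,-18.8,7]],"delta_rot":[[0,0,0],[0,0,0],[0,0,0],[0,0,0],[0,0,0],[0,0,0],[0,0,0],[0,0,0]],"hand":[0,0,0,0,0,0,0,0]}' | sed -n 2p; python3 -m creep '{"translation":[[0,0,0],[0,0,0]],"delta_rot":[[0,0,0],[0,0,0]],"hand":[0,0]}'
python3 - <<'E'
from h import *
im,d=get_image("wrist");np.save("w3.npy",im)
cv2.imwrite("pics/w3.png",im[...,::-1]);print(read_state()["position"])
E
```

```text
position: [474.4, -275.8, 175.3]
clock: 11.5
position: [477.5, -272.7, 175.3]
ee_rot: [-0.148, 0.989, 0.0, -0.0]
contact_force: [-0.2, 1.1, 0.8]
gripper_width: -0.1
grasp_force: 0.0
[ 477.72266492 -272.66155855  175.53528172]
```

View pics/w3.png

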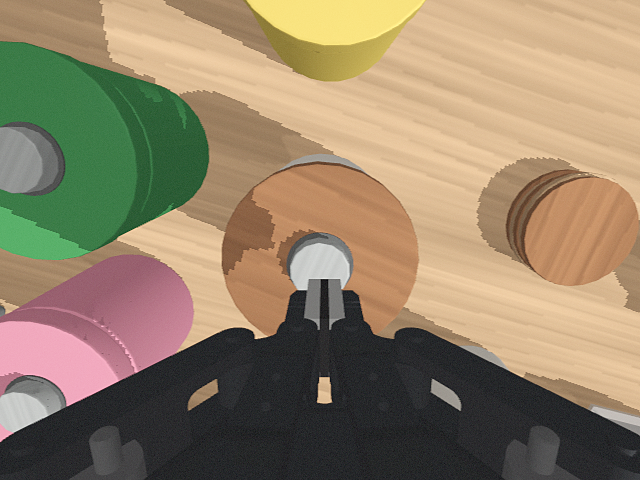

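The wrist view shows the brown-lidded large canister with its button at (321,267) under the fingertips. Green and pink are to the left and yellow is above, all clear of the arm. Pressing.

```bash
python3 -m creep '{"translation":[[0,-0.1,-1],[0,-0.1,-2],[0,-0.1,-3],[0,-0.1,-3.2],[0,-0.1,-3.2]],"delta_rot":[[0,0,0],[0,0,0],[0,0,0],[0,0,0],[0,0,0]],"hand":[0,0,0,0,0]}'|sed -n 2,4p
python3 -m creep '{"translation":[[0,0,-0.15],[0,0,-0.3],[0,0,-0.45],[0,0,-0.6],[0,0,-0.75],[0,0,-0.9],[0,0,-1.05],[0,0,-1.05]],"delta_rot":[[0,0,0],[0,0,0],[0,0,0],[0,0,0],[0,0,0],[0,0,0],[0,0,0],[0,0,0]],"hand":[0,0,0,0,0,0,0,0]}'| sed -n 2,4p; for i in 1 2 3; do python3 -m creep '{"translation":[[0,0,-0.05],[0,0,-0.05]],"delta_rot":[[0,0,0],[0,0,0]],"hand":[0,0]}' | sed -n 2,4p; done
```

```text
position: [477.0, -274.6, 143.5]
ee_rot: [-0.147, 0.989, 0.0, -0.0]
contact_force: [-0.2, -0.4, -0.1]
position: [477.2, -274.6, 133.0]
ee_rot: [-0.147, 0.989, -0.0, 0.0]
contact_force: [-0.1, -0.6, 1.1]
position: [477.2, -274.6, 132.7]
ee_rot: [-0.147, 0.989, -0.0, 0.0]
contact_force: [0.4, -0.1, 1.8]
position: [477.2, -274.6, 132.2]
ee_rot: [-0.147, 0.989, -0.0, 0.0]
contact_force: [0.9, -0.9, 2.2]
position: [477.2, -274.6, 132.1]
ee_rot: [-0.147, 0.989, -0.0, 0.0]
contact_force: [-0.2, 0.3, 5.8]
```

```bash
python3 -m creep '{"translation":[[0,0,-0.1],[0,0,-0.1]],"delta_rot":[[0,0,0],[0,0,0]],"hand":[0,0]}' | sed -n 2,4p
python3 -m creep '{"translation":[[0,0,2],[0,0,5],[1.8,5,5],[3.8,10.5,5],[5.8,16,5],[7.8,21.5,5],[9.8,27,5],[11.8,32,5]],"delta_rot":[[0,0,0],[0,0,0],[0,0,0],[0,0,0],[0,0,0],[0,0,0],[0,0,0],[0,0,0]],"hand":[0,0,0,0,0,0,0,0]}' | sed -n 2p; python3 -m creep '{"translation":[[1.8,4.75,0],[1.8,4.75,-1],[1.8,4.75,-1],[1.8,4.75,-1]],"delta_rot":[[0,0,0],[0,0,0],[0,0,0],[0,0,0]],"hand":[0,0,0,0]}'
python3 - <<'E'
from h import *
im,d=get_image("wrist");np.save("w4.npy",im)
cv2.imwrite("pics/w4.png",im[...,::-1]);print(read_state()["position"])
E
```

```text
position: [477.2, -274.7, 132.0]
ee_rot: [-0.147, 0.989, -0.0, 0.0]
contact_force: [-1.4, 1.3, 10.1]
position: [594.5, 47.5, 179.6]
clock: 15.68
position: [612.4, 91.7, 170.4]
ee_rot: [-0.146, 0.989, -0.0, -0.001]
contact_force: [-0.6, -0.1, 0.6]
gripper_width: 0.1
grasp_force: 0.0
[612.67524996  91.73116212 170.81871339]
```

View pics/w4.png

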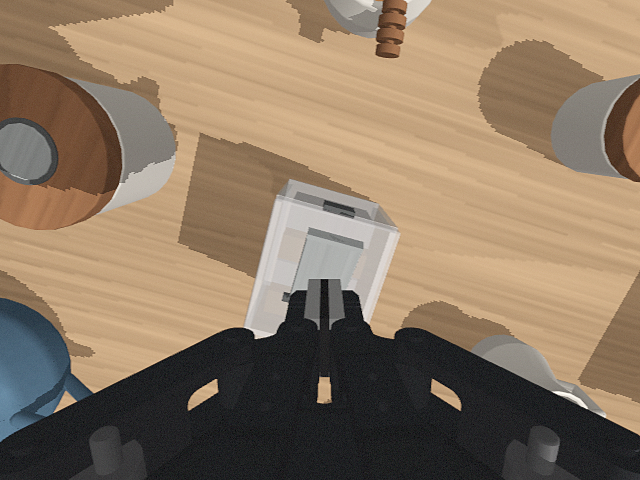

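The tab's free end runs from (307,230) to (363,244), with its middle at (335,237). The lid's front corners are at about (275,197) and (398,230).

```bash
python3 - <<'E'
from h import *
c=get_calibration("wrist")
for p,z in(((307,230),123),((363,244),123),((275,197),100),((398,230),100)):print(onz(c,p,z).round(1))
E
python3 -m creep '{"translation":[[0,0.1,-1],[0,0.1,-2],[0,0.1,-3],[0,0.1,-4],[0,0.1,-4.5],[0,0.1,-4.5]],"delta_rot":[[0,0,0],[0,0,0],[0,0,0],[0,0,0],[0,0,0],[0,0,0]],"hand":[0,0,0,0,0,0]}'
```

```text
[597.9  77.7 123. ]
[596.6 109.4 123. ]
[590.   54.5 100. ]
[587.9 131.6 100. ]
clock: 16.48
position: [612.8, 93.9, 125.1]
ee_rot: [-0.147, 0.989, -0.0, -0.0]
contact_force: [0.1, -0.7, -0.2]
gripper_width: 0.1
grasp_force: 0.0
```

```bash
python3 -m creep '{"translation":[[0,0,-0.15],[0,0,-0.3],[0,0,-0.45],[0,0,-0.6],[0,0,-0.75],[0,0,-0.9],[0,0,-1.0],[0,0,-1.1]],"delta_rot":[[0,0,0],[0,0,0],[0,0,0],[0,0,0],[0,0,0],[0,0,0],[0,0,0],[0,0,0]],"hand":[0,0,0,0,0,0,0,0]}'| sed -n 2,4p; python3 -m creep '{"translation":[[0,0,-0.1],[0,0,-0.2],[0,0,-0.3],[0,0,-0.4],[0,0,-0.5],[0,0,-0.6],[0,0,-0.7],[0,0,-0.75]],"delta_rot":[[0,0,0],[0,0,0],[0,0,0],[0,0,0],[0,0,0],[0,0,0],[0,0,0],[0,0,0]],"hand":[0,0,0,0,0,0,0,0]}'| sed -n 2,4p; for i in 1 2 3; do python3 -m creep '{"translation":[[0,0,-0.05],[0,0,-0.05]],"delta_rot":[[0,0,0],[0,0,0]],"hand":[0,0]}' | sed -n 2,4p; done
```

```text
position: [613.0, 93.9, 114.6]
ee_rot: [-0.147, 0.989, -0.0, -0.0]
contact_force: [-0.5, -0.3, 0.9]
position: [612.9, 93.9, 107.1]
ee_rot: [-0.147, 0.989, -0.0, -0.0]
contact_force: [-1.5, 1.0, 1.3]
position: [613.1, 94.0, 106.6]
ee_rot: [-0.147, 0.989, 0.0, 0.0]
contact_force: [-1.4, -0.1, 0.1]
position: [613.1, 94.0, 106.2]
ee_rot: [-0.147, 0.989, 0.0, 0.0]
contact_force: [-1.3, 0.6, 1.7]
position: [613.0, 94.0, 105.7]
ee_rot: [-0.147, 0.989, 0.0, 0.0]
contact_force: [-0.6, -0.1, 0.4]
```

```bash
for i in 1 2 3 ; do python3 -m creep '{"translation":[[0,0,-0.05],[0,0,-0.05]],"delta_rot":[[0,0,0],[0,0,0]],"hand":[0,0]}' | sed -n 2,4p; done
```

```text
position: [613.0, 94.0, 105.2]
ee_rot: [-0.147, 0.989, 0.0, 0.0]
contact_force: [-0.6, 0.5, 0.6]
position: [613.0, 94.0, 105.1]
ee_rot: [-0.147, 0.989, -0.0, 0.0]
contact_force: [-1.6, -0.2, 4.1]
position: [613.1, 93.9, 105.0]
ee_rot: [-0.147, 0.989, -0.0, 0.0]
contact_force: [-3.1, -0.3, 6.4]
```

```bash
python3 -m creep '{"translation":[[0,0,-0.08],[0,0,-0.08]],"delta_rot":[[0,0,0],[0,0,0]],"hand":[0,0]}' | sed -n 2,4p
python3 -m creep '{"translation":[[0,0,1],[0,0,4],[0,0,8],[-4,-4,12],[-8,-8,14],[-12,-12,14],[-14,-14,14],[-14,-14,14]],"delta_rot":[[0,0,0],[0,0,0],[0,0,0],[0,0,0],[0,0,0],[0,0,0],[0,0,0],[0,0,0]],"hand":[0,0,0,0,0,0,0,0]}' | sed -n 2,4p
python3 - <<'E'
from h import *
T=np.load("top0.npz")["im"];S=np.load("side0.npz")["im"];ct,cs=get_calibration("top"),get_calibration("side")
t,_=get_image("top");s,_=get_image("side")
for n,a,b,z in(("s",(191,270),(205,381),82),("m",(331,221),(296,216),107),("l",(406,268),(400,187),132)):
    p,_=disc(t,a,11);q,_=disc(s,b,11);print(n,p.round(1),q.round(1),onz(ct,p,z).round(1),onz(cs,q,z).round(1))
f=cv2.resize
U=np.hstack([f(S[150:440,80:480],(400,290)),f(s[150:440,80:480],(400,290))])
V=np.hstack([f(x[235:320,180:265],(310,310),interpolation=2) for x in(S,s)])
V=np.hstack([V,np.zeros((310,180,3),np.uint8)])
cv2.imwrite("pics/end.png",np.vstack([U,V])[...,::-1])
E
```

```text
position: [613.1, 93.9, 104.8]
ee_rot: [-0.147, 0.989, -0.0, 0.0]
contact_force: [-2.6, 0.9, 7.9]
position: [471.9, -47.2, 244.0]
ee_rot: [-0.146, 0.989, 0.0, 0.001]
contact_force: [0.2, -0.3, 0.5]
s [193.3 270. ] [204.7 382. ] [476.7 273.9  82. ] [475.6 283.7  82. ]
m [330.5 220.7] [295.1 217.2] [602.9 -86.2 107. ] [602.1 -84.5 107. ]
l [405.3 267.4] [398.6 188.2] [ 478.5 -274.5  132. ] [ 477.5 -272.9  132. ]
```

View pics/end.png

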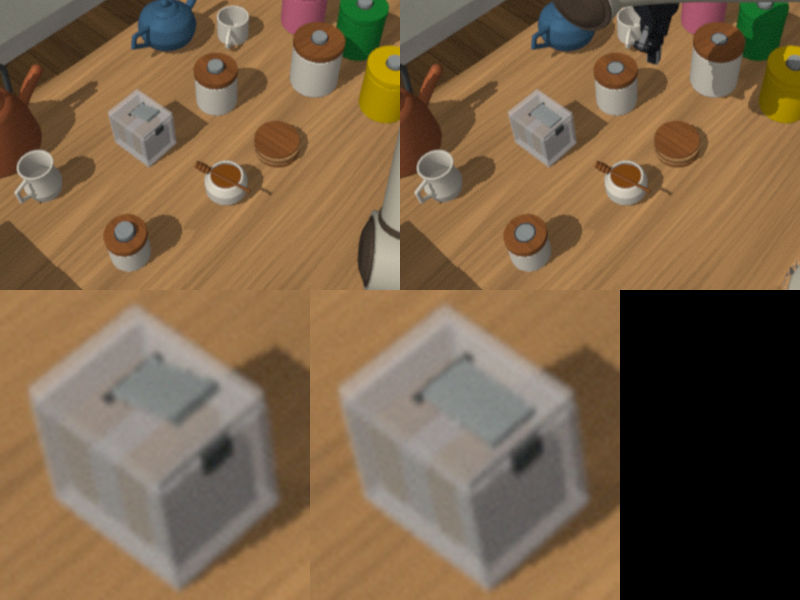

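The end view, before on the left and after on the right, shows three sunken buttons, a flat latch tab and nothing shifted. The arm is clear.

```bash
python3 -c "from bench import *; print(read_state()['clock'], job_done())"
```

```text
the job is handed in; nothing more can be done
21.325 None
```

I pressed the small, medium and large buttons down to their stops in that order, then pressed the caddy latch flat. The before/after side view shows nothing else moved, and I handed the job in at 21.3 s.

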